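Index the dental cast and clamp it with the pump lever

ROBOT

A 6-joint arm with a two-finger parallel gripper is mounted at the origin on the work surface. World frame = base frame: x ahead of the robot, y to its left, z up, the work surface at z = 0. Lengths are in mm, angles in rad, forces in N, time in s.
With the tool pointing down it reaches from about 350 to 875 mm from the base axis. Payload 4.2 kg.
Tool frame: the origin (TCP) lies between the finger pads; the fingertips stand 25 mm ahead of it and the grasp point (between the pads) lies 6 mm ahead of it; z points along the fingers, y is the line along which they close (so a half turn about z gives the same grasp; the last joint's range is limited). The gripper opens to 85 mm and grips with 20 to 120 N. Pads are 22 mm wide; open, the fingers measure 114 mm over their backs; the gripper's body (76 mm by 85 mm) begins 54 mm behind the grasp point. The pads swing forward as they close: fully open they stand 13 mm farther back than shut.
Start: joints at [-1.083, 0.385, 0.008, 0, -1.194, -0.259], TCP at [141.773, -608.687, 256.312] pointing down, gripper open.
Joint ranges: [-3.14, 3.14], [-1.21, 2.06], [-1.07, 1.41], [-3.16, 2.05], [-2.99, -0.16], [-3.1, 3.1]. Speed limits (rad/s): [2.79, 2.79, 3.14, 3.14, 3.14, 3.14].

INTERFACE

Orientations are given as a unit quaternion [x, y, z, w].
In Python, from bench import arm gives the robot as it stands.
- The arm moves only by the shell command python3 -m pendant 'ROWS'. ROWS is JSON, a list of rows, each a list of 7 numbers: the shift along the tool's x, y, z in m, then the turn, a rotation vector about the tool's x, y, z in degrees, then the finger opening in m, from 0 to 0.0854. In form: [[x, y, z, wx, wy, wz, fingers], ...]. A call has 1 to 12 rows; each row shifts and turns the commanded pose from where the row before left it, along the tool's axes as they then stand; what a row does not reach is not made up. A row lasts 1/10 s, in which the tool goes at most 50 mm and 8.59 degrees, less where a joint would pass 70% of its speed; a pose out of reach is approached as far as the arm can. A call is refused whole if a number of a shift passes 0.05 or a number of a turn 8.59, either way. A call with a gripper value outside its range is refused whole. The fingers move at their own pace and stop on an object; the grip force is fixed at half the most. Time passes only in rows, so rows that do not move let the fingers close. It gives the time, the measured TCP pose, the force, the opening and the grip force at its end, in the units of the state.
- arm.read_state(): the state, without advancing time (a new reading comes with each control period).
- arm.get_image(name): name is "scene" or "top" or "wrist"; returns a dict with "image" (420x560x3 uint8, red, green, blue), "fx", "fy", "cx", "cy" (pixels), "k1" (the pictures are not rectified: a ray, as slopes to the right and down, at radius r is drawn at 1 + k1 r^2 times it, then the intrinsics apply), "xyz" and "rotation" of the camera in the world. Camera axes: x right, y down, z forward; pixel columns grow to the right and rows downward; lengths in mm; the calibration is good to about 2 mm. A picture is of the moment at which its call begins. There is no depth.
- arm.job_done(): hands the job in; it is judged then, once.
The state is a dict: "clock": time; "joints": joint angles; "joint_vel": joint speeds; "joint_efforts": joint torques, N m; "position": TCP position; "ee_rot": TCP orientation; "contact_force": force on the tool from outside, world axes, zero at the start; "wrist_torque": the same for the moment, N m; "gripper_width": finger opening in mm; "grasp_force": force on a finger pad.
Only numpy, scipy, OpenCV 4.12 (cv2) and the standard library are available. Lean on these libraries where they do the work, as an engineer would, in place of code of your own. Each camera call takes 0.05 s, during which the arm holds its last target. There are 200 camera calls.

TASK

Lift the red sprung plunger knob, swing the round head that carries the yellow dental cast until the plunger is over the green-ringed hole, and let the plunger drop fully home there. Then pump the yellow lever until the jaw's black pad meets the cast and is pushed about half-way back on its green stem, never so far that the pad bottoms out and cracks the cast. Finish while holding the lever down like that with the robot; leave the bottle, the green cast and the blue bowl alone.

Things in the scene. Friction and masses are not known exactly. Their poses are not given: they have to be found in the camera images.
- fixture: Fixed clamp fixture: grey plate 12 mm thick, x -125 to 190, y -60 to 110 mm in its frame, with blue housing (x -100 to -40 mm, 43 wide, top 104 mm over the bench) and turning head. Origin on the bench under the bar. x runs along the bar from housing to head, y to the side of the green-ringed hole, z up. In it: head axis x 90, y 0; hole x 90, y 85; lever pivot x -70, y 0, z 92 mm.
- head_axis (a point): Point on the vertical axis of the turning head, on its upper face, 26 mm above the bench. The head is an aluminium disc 94 mm across with a 30 mm wide arm, 100 mm long from the axis, that carries the plunger.
- head_joint (a joint): Head angle, rad, growing anticlockwise from above. 0: working place, plunger over the green-ringed hole. Starts between -1.25 and -0.75 with the pin down in a long black arc slot that ends at -0.72, so it must be lifted to pass. At angle q the plunger is at x = 90 - 85 sin q, y = 85 cos q mm in the fixture's frame. Stops -1.30, 0.25. Light friction, about 1 N at the plunger.
- knob (a point): Middle of the red round plunger knob (24 mm across, 22 mm high): 59 mm above the bench when home, 85 mm from the head axis. Below it a sleeve 18 mm across ends 44 mm, and the head's arm 26 mm, above the bench.
- plunger (a joint): Lift of the plunger, m. 0: fully home, down in a hole or slot. 0.008: the 8 mm pin rides on top of the plate. 0.020: upper stop. A spring pulls it down with 3 N (home) to 5.4 N (at the stop); let go over the green-ringed hole (10 mm wide, so within about 2 mm) it drops home by itself.
- head: Turning head with the yellow stone dental cast screwed on it: cast 64 x 60 mm, from 26 to 56 mm above the bench plus small teeth. Origin on the head axis, 12 mm above the bench; it turns with the head. The cast's flat heel, 30 mm from the axis, faces the clamp pad when the head is at 0. It cracks when pressed with more than 27 N.
- bar (a joint): Advance of the toothed clamp bar towards the head, m: 0 fully back, stop 0.078. Starts 0.006 to 0.032. With the head at 0 the free pad touches the cast at 0.060. Friction of about 6 N keeps the free bar where it is, but the pad spring pushes it back when the lever is let up, so the clamping lasts only while the lever is held down.
- pad_joint (a joint): How far the black pad has been pushed back on its green stem, m: 0 free, 0.012 bottomed out. Its spring is 2.5 N per mm, so 0.006 (half-way) is a clamping force of 15 N.
- cast_heel (a point): Middle of the cast's flat heel, which the pad is to press, 46 mm above the bench.
- pad: Black rubber pad of the jaw, 20 mm across, 5 mm thick, its middle 46 mm above the bench. Origin in the middle of the front face that meets the cast.
- pad_front (a point): Middle of the front face of the black pad.
- lever_joint (a joint): Angle of the yellow pump lever, rad: 0 raised (rest), 0.51 fully down (from 0.30 rad above level to 0.21 below). Pressing advances the bar 0.041 m per rad by a pawl on 9 mm teeth, after up to 9 mm of lost motion; a full stroke gives 18 mm (the first 9 to 18), at most 20. Let up, it springs back and the bar stays.
- lever: Yellow pump lever with its paddle, 48 mm along the lever, 42 mm wide, 10 mm thick, its middle 80 mm from the pivot on the side away from the cast. Pressed from above: takes about 4 N with the pad free and about 0.5 N more per N of clamping (less when held still). Origin at the lever's pivot.
- paddle_top (a point): Middle of the paddle's upper face: 120 mm above the bench at rest, 80 mm when fully down; it slides about 3 mm along the bar as it goes down.
- bottle: Amber bottle, 44 mm across, 85 mm high, standing beside the fixture. Bystander. Origin under its middle.
- spare_cast: Green stone cast, 64 x 60 mm, 37 mm high. Bystander. Origin under its middle.
- mixing_bowl: Small blue bowl, 72 mm across, 42 mm high. Bystander. Origin under its middle.

How it is judged:
By the outcome, as a careful person would: the job done as asked, in the order asked, and still so for the second after the job is handed in, while the arm keeps its last pose, push and grip.
It also fails if it takes over 64 s, if anything falls off the work surface, if the arm or the gripper's body presses on something with over 40 N, if the wrist force passes 120 N, or if a joint passes its speed limit or range.

## Working session

There is one attempt and no reset: what is moved stays moved. The work goes in short steps, Python scripts to look and compute and a shell command to move; the robot and the scene stay as the last step left them, time stands still between calls to the robot, and variables do not carry over. Pictures are saved under pics/ and viewed, at most 10 in all, crops included, and the job is handed in when it is done.

```bash
ls; mkdir -p pics; python3 - <<'E'
from bench import arm
import cv2,json,numpy as np
s=arm.read_state(); print(s)
for n in("scene","top"):
    d=arm.get_image(n); cv2.imwrite(f"pics/{n}0.png",d["image"][:,:,::-1]); print(n,{k:np.round(v,4).tolist() for k,v in d.items() if k!="image"})
E
```

```text
pics
{'clock': 0.0, 'joints': array([-1.08341187e+00,  3.85523289e-01,  6.58932219e-03, -5.02990782e-04,
       -1.19400175e+00, -2.58608246e-01]), 'joint_vel': array([ 7.90211147e-04,  6.56667629e-06, -1.95788459e-04, -9.89045234e-04,
        7.44834113e-04,  1.14936143e-03]), 'joint_efforts': array([ 3.24490429e-04, -3.92287517e+01,  1.88394803e+01,  4.18605477e+00,
       -4.67700243e-03, -9.47536194e-06]), 'position': array([ 141.63837402, -608.1753418 ,  255.22673499]), 'ee_rot': array([-1.14046566e-01,  9.93474802e-01,  1.08132204e-03, -1.72123438e-04]), 'contact_force': array([0.56548038, 0.25627489, 0.83959181]), 'wrist_torque': array([0.02603515, 0.04661643, 0.07759457]), 'grasp_force': 0.0, 'gripper_width': 85.39119960288258}
scene {'fx': 379.6107, 'fy': 379.6107, 'cx': 281.7572, 'cy': 211.5946, 'k1': -0.0563, 'xyz': [973.2133, -331.8735, 485.1943], 'rotation': [0.8321, 0.3239, -0.1608, -0.4206]}
top {'fx': 402.6058, 'fy': 402.6058, 'cx': 278.9505, 'cy': 208.5036, 'k1': -0.0318, 'xyz': [575.2461, 76.8148, 753.2557], 'rotation': [-0.6987, 0.7151, -0.0201, 0.0065]}
```

View pics/scene0.png

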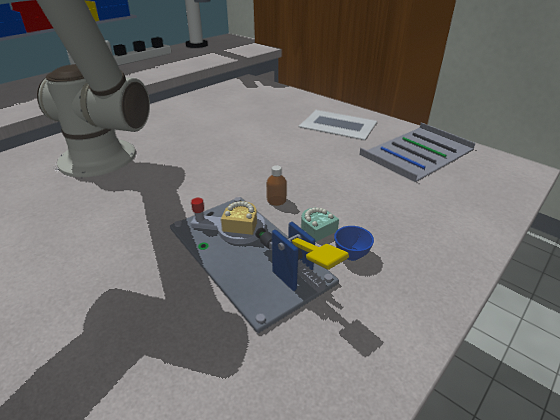

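View pics/top0.png

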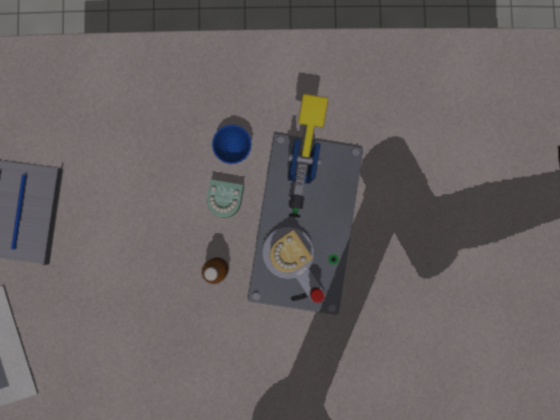

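The scene picture shows the red knob at (198,204), the green ring at (203,245) and the paddle at (327,255). In the top picture, the knob is at (317,296), the ring at (333,259), the paddle at (313,110) and the head centre near (289,252). Next I measure them by mask and triangulate.

```bash
cat > h.py <<'E'
from bench import arm
import cv2,numpy as np
from scipy.spatial.transform import Rotation as R
def ray(d,uv):
    K=np.array([[d["fx"],0,d["cx"]],[0,d["fy"],d["cy"]],[0,0,1]])
    p=cv2.undistortPoints(np.array([[uv]],float),K,np.array([d["k1"],0,0,0.]))[0,0]
    v=R.from_quat(d["rotation"]).apply([p[0],p[1],1]) if np.size(d["rotation"])==4 else np.array(d["rotation"])@[p[0],p[1],1]
    return np.array(d["xyz"],float),v/np.linalg.norm(v)
def plane(d,uv,z):
    o,v=ray(d,uv); return o+v*(z-o[2])/v[2]
def tri(a,b):
    (o,v),(p,w)=a,b
    t=np.linalg.lstsq(np.c_[v,-w],p-o,rcond=None)[0]
    return (o+v*t[0]+p+w*t[1])/2,np.linalg.norm(o+v*t[0]-p-w*t[1])
HSV=dict(red=[((0,150,60),(6,255,255)),((172,150,60),(180,255,255))],yellow=[((24,230,70),(33,255,255))],green=[((50,150,30),(75,255,255))],cast=[((16,70,110),(25,200,255))])
def blobs(d,c,box=None,n=3):
    h=cv2.cvtColor(d["image"],cv2.COLOR_RGB2HSV)
    m=sum(cv2.inRange(h,lo,hi) for lo,hi in HSV[c])
    if box: k=np.zeros_like(m);k[box[1]:box[3],box[0]:box[2]]=1;m=m*k
    _,_,st,ce=cv2.connectedComponentsWithStats(m.astype(np.uint8))
    o=np.argsort(-st[1:,4])[:n]+1
    return [(ce[i].round(1).tolist(),st[i].tolist()) for i in o],m
E
python3 - <<'E'
from h import *
S=arm.get_image("scene");T=arm.get_image("top")
for c in("red","yellow","green","cast"):
    a=blobs(S,c,(160,170,380,330))[0];b=blobs(T,c,(200,80,370,320))[0]
    print(c,a,b)
    print([tri(ray(S,x[0]),ray(T,y[0])) for x in a[:2] for y in b[:2]])
print([plane(T,u,12).round(1) for u in[(281,140),(356,152),(257,296),(332,308)]])
print(plane(T,(289,252),26))
E
```

```text
red [([196.5, 203.5], [192, 198, 11, 15, 88]), ([195.0, 207.0], [195, 207, 1, 1, 1]), ([197.0, 208.0], [197, 208, 1, 1, 1])] [([316.9, 295.1], [311, 289, 13, 13, 131])]
[(array([450.53962369,   0.81406776,  61.5698253 ]), np.float64(2.3385609762168342)), (array([448.24330403,  -1.00354355,  52.94903388]), np.float64(4.611450198072454))]
yellow [([322.0, 252.1], [292, 238, 56, 28, 617]), ([329.0, 268.0], [329, 268, 1, 1, 1])] []
[]
green [([202.7, 245.9], [198, 243, 10, 7, 36]), ([260.5, 234.0], [260, 234, 2, 1, 2]), ([263.0, 232.0], [263, 232, 1, 1, 1])] [([295.1, 210.3], [294, 208, 3, 6, 15]), ([333.3, 256.6], [330, 255, 8, 5, 15]), ([333.0, 261.6], [330, 261, 7, 2, 9])]
[(array([567.7065743 , -11.22097251,  40.47623743]), np.float64(109.18461982393704)), (array([510.75842448, -37.24177046,  13.42778942]), np.float64(4.37355749027725)), (array([595.73625342,  32.54997739,  47.9629435 ]), np.float64(5.888312964535826)), (array([554.1071008 ,   1.9490083 ,  53.80516163]), np.float64(98.0030288609858))]
cast [([239.4, 213.9], [221, 202, 36, 21, 284]), ([339.5, 262.5], [339, 262, 2, 2, 2]), ([334.5, 265.5], [334, 265, 2, 2, 2])] [([290.6, 252.0], [270, 231, 42, 41, 802]), ([322.5, 111.7], [313, 96, 16, 37, 70]), ([299.8, 112.5], [298, 101, 5, 23, 35])]
[(array([524.68167562,  43.8433679 ,  50.60059254]), np.float64(1.6900476495370644)), (array([699.86307949, -38.25634827, 194.40125417]), np.float64(100.5443256942646)), (array([612.70146434,  85.85409948, -12.53528679]), np.float64(203.37462155766664)), (array([765.21858846,  -1.80751866, 112.28731292]), np.float64(27.312750100695578))]
[array([730.1,  55.4,  12. ]), array([705. , -83.8,  12. ]), array([443.8, 106.1,  12. ]), array([418.1, -30.8,  12. ])]
[523.58737683  46.2107072   26.        ]
```

```bash
cat >> h.py <<'E'
def delta(target,yaw=None):
    "tool-axis shift (mm) to world target, tilt and turn still needed (yaw=world angle of tool y, deg)"
    s=arm.read_state(); r=R.from_quat(s["ee_rot"])
    y=r.apply([0,1,0]); w=np.degrees(np.arctan2(y[1],y[0]))
    print("t",round(float(s["clock"]),2),"pos",s["position"].round(1),"yaw",w.round(1),"zt",r.apply([0,0,1]).round(3),"F",s["contact_force"].round(1),"w",round(float(s["gripper_width"]),1),"g",round(float(s["grasp_force"]),1))
    if target is not None: print("shift",(r.inv().apply(np.array(target)-s["position"])).round(1), "turn z", None if yaw is None else round(w-yaw,1))
E
python3 -m pendant '[[-0.0312,0.0374,0,0,0,0,0.05],[-0.0312,0.0374,0,0,0,0,0.05],[-0.0312,0.0374,0,0,0,0,0.05],[-0.0312,0.0374,0,0,0,0,0.05],[-0.0312,0.0374,0,0,0,0,0.05],[-0.0312,0.0374,0,0,0,0,0.05],[-0.0312,0.0374,0,0,0,0,0.05],[-0.0312,0.0374,0,0,0,0,0.05],[-0.0312,0.0374,0,0,0,0,0.05],[-0.0312,0.0374,0,0,0,0,0.05],[-0.0312,0.0374,0,0,0,0,0.05],[0,0,0,0,0,0,0.05]]'
python3 - <<'E'
from h import *
delta((450,1,150),121)
W=arm.get_image("wrist"); cv2.imwrite("pics/w1.png",W["image"][:,:,::-1]); print({k:np.round(v,3).tolist() for k,v in W.items() if k!="image"})
for c in("red","green","cast"): print(c,blobs(W,c)[0])
E
```

```text
clock: 1.4
position: [384.9, -126.2, 256.7]
ee_rot: [-0.118, 0.993, 0.0, 0.001]
contact_force: [0.2, -0.4, -0.3]
gripper_width: 49.6
grasp_force: 0.0
t 1.4 pos [ 384.9 -126.2  256.7] yaw 103.6 zt [ 0.002  0.    -1.   ] F [ 0.2 -0.4 -0.3] w 49.6 g 0.0
shift [-92.9 108.3 106.8] turn z -17.4
{'fx': 332.22, 'fy': 332.22, 'cx': 276.026, 'cy': 207.336, 'k1': -0.078, 'xyz': [305.543, -145.376, 374.591], 'rotation': [0.61, 0.775, 0.128, 0.101]}
red [([379.5, 272.5], [370, 263, 20, 19, 293])]
green []
cast [([398.2, 319.1], [395, 318, 8, 3, 16]), ([412.1, 314.0], [409, 313, 7, 4, 15]), ([391.9, 308.9], [388, 308, 9, 3, 10])]
```

View pics/w1.png

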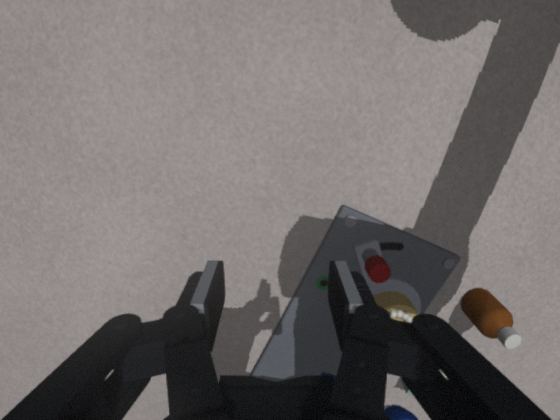

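The wrist picture shows the knob at (379,272), the green ring at (323,282), the black slot at (391,246) and the bottle at right. I move to a hover pose and measure from there.

```bash
cat > look.py <<'E'
from h import *
import pickle
a=pickle.load(open("w.pkl","rb"))
E
python3 - <<'E'
from h import *
import pickle
W=arm.get_image("wrist"); pickle.dump(W,open("w1.pkl","wb"))
E
python3 -m pendant '[[-0.0232,0.027,0.0267,0,0,0,0.05],[-0.0232,0.027,0.0267,0,0,0,0.05],[-0.0232,0.027,0.0267,0,0,-5.8,0.05],[0,0,0,0,0,-5.8,0.05],[0,0,0,0,0,-5.8,0.05],[0,0,0,0,0,0,0.05],[0,0,0,0,0,0,0.05]]'
python3 - <<'E'
from h import *
import pickle
A=pickle.load(open("w1.pkl","rb"));B=arm.get_image("wrist");S=arm.get_image("scene");T=arm.get_image("top")
cv2.imwrite("pics/w2.png",B["image"][:,:,::-1])
V=dict(A=A,B=B,S=S,T=T)
box=dict(A=None,B=None,S=(160,170,250,260),T=(300,240,345,310))
for c in("red","green"):
    P={}
    for k,d in V.items():
        m=blobs(d,c,box[k])[1]; n=int((m>0).sum())
        if n<8: continue
        ys,xs=np.nonzero(m); P[k]=((xs.min()+xs.max())/2,(ys.min()+ys.max())/2); print(c,k,n,P[k],"plane",plane(d,P[k],59 if c=="red" else 12).round(1))
    ks=list(P)
    for i in range(len(ks)):
        for j in range(i): p,e=tri(ray(V[ks[i]],P[ks[i]]),ray(V[ks[j]],P[ks[j]])); print(ks[j]+ks[i],p.round(1),e.round(1))
delta((450,1,65),121)
E
```

```text
clock: 2.2
position: [431.9, -36.7, 176.2]
ee_rot: [-0.261, 0.965, -0.0, -0.0]
contact_force: [-0.6, 0.1, 0.3]
gripper_width: 49.9
grasp_force: 0.0
red A 297 (np.float64(381.0), np.float64(274.0)) plane [456.2   7.3  59. ]
red B 661 (np.float64(307.5), np.float64(256.0)) plane [452.8   4.1  59. ]
red S 50 (np.float64(197.0), np.float64(205.0)) plane [ 4.511e+02 -3.000e-01  5.900e+01]
red T 115 (np.float64(317.0), np.float64(295.5)) plane [450.2   1.3  59. ]
AB [443.   -5.4  85.4] 1.0
AS [453.3   1.8  62.1] 7.2
BS [451.6   1.6  59.9] 4.3
AT [451.7   2.5  68.5] 0.4
BT [450.9   2.1  64.2] 0.6
ST [449.7   0.9  57.7] 0.6
green T 10 (np.float64(334.5), np.float64(258.5)) plane [508.5 -37.9  12. ]
t 2.35 pos [432.  -36.2 176.4] yaw 120.4 zt [ 0.  0. -1.] F [-0.  -0.1 -0.3] w 50.0 g 0.0
shift [-34.3  23.  111.4] turn z -0.6
```

View pics/w2.png

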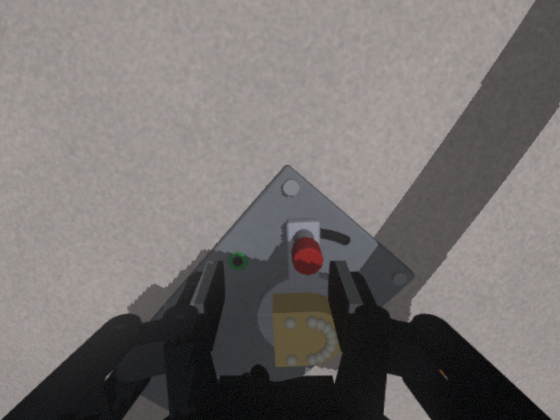

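The wrist picture shows the knob at (307,256) between the fingers, with the head's arm running straight down the picture, so the closing line is tangential. The ring is at (238,261). I descend.

```bash
python3 -m pendant '[[-0.0357,0.0234,0,0,0,-0.6,0.05],[0,0,0.035,0,0,0,0.05],[0,0,0.035,0,0,0,0.05],[0,0,0.022,0,0,0,0.05],[0,0,0.02,0,0,0,0.05],[0,0,0,0,0,0,0.05],[0,0,0,0,0,0,0.05]]'
python3 - <<'E'
from h import *
delta((451,2,64),121)
B=arm.get_image("wrist");cv2.imwrite("pics/w3.png",B["image"][:,:,::-1])
E
```

```text
clock: 3.05
position: [451.3, 2.7, 64.5]
ee_rot: [-0.268, 0.963, -0.0, 0.0]
contact_force: [-0.4, -0.5, 1.0]
gripper_width: 50.0
grasp_force: 0.0
t 3.05 pos [451.3   2.7  64.5] yaw 121.1 zt [ 0. -0. -1.] F [-0.4 -0.5  1. ] w 50.0 g 0.0
shift [ 0.6 -0.4  0.5] turn z 0.1
```

View pics/w3.png

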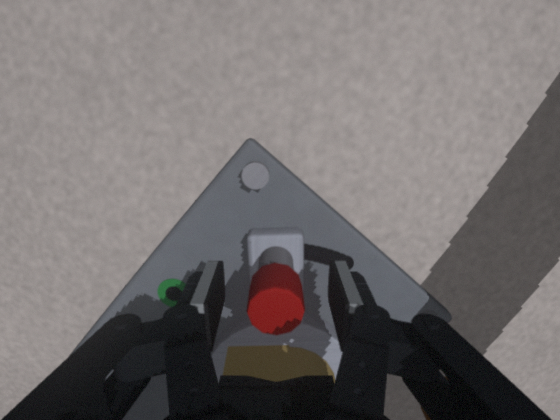

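The knob is centred between the pads at (276,300), with the ring at (172,291). I close and lift 14 mm.

```bash
python3 -m pendant '[[0,0,0,0,0,0,0.015],[0,0,0,0,0,0,0.015],[0,0,0,0,0,0,0.015],[0,0,0,0,0,0,0.015],[0,0,0,0,0,0,0.015],[0,0,0,0,0,0,0.015]]'
python3 -m pendant '[[0,0,-0.005,0,0,0,0.015],[0,0,-0.005,0,0,0,0.015],[0,0,-0.004,0,0,0,0.015],[0,0,0,0,0,0,0.015],[0,0,0,0,0,0,0.015]]'
python3 - <<'E'
from h import *
delta(None)
B=arm.get_image("wrist");S=arm.get_image("scene");T=arm.get_image("top")
cv2.imwrite("pics/w4.png",np.hstack([cv2.resize(S["image"][170:300,150:310],None,fx=3,fy=3),B["image"][:390,140:420]])[:,:,::-1])
for z,d,u in((12,B,(172,291)),): print(plane(d,u,z))
m=blobs(T,"green",(320,245,345,275))[1];ys,xs=np.nonzero(m);print(xs.min(),xs.max(),ys.min(),ys.max())
h=cv2.cvtColor(T["image"],cv2.COLOR_RGB2HSV); print(h[253:266,326:342,0]);print(h[253:266,326:342,1])
E
```

```text
clock: 3.7
position: [451.7, 2.9, 65.5]
ee_rot: [-0.268, 0.963, -0.0, 0.001]
contact_force: [-1.1, -0.3, 5.9]
gripper_width: 22.3
grasp_force: 58.5
clock: 4.2
position: [451.6, 3.0, 78.3]
ee_rot: [-0.268, 0.963, 0.0, 0.001]
contact_force: [3.6, 0.0, -5.0]
gripper_width: 22.1
grasp_force: 58.9
t 4.2 pos [451.6   3.   78.3] yaw 121.1 zt [ 0.001  0.001 -1.   ] F [ 3.6  0.  -5. ] w 22.1 g 58.9
[519.53295365 -35.17325345  12.        ]
329 336 255 262
[[113 113 110 108  94  84  78  72  75  84 103 113 116 113 116 116]
 [120 108 107  81  72  69  69  70  69  71  78  93 113 113 113 113]
 [114 108  90  70  69  68  69  68  69  69  71  77  94 113 120 117]
 [120  96  72  69  69  68  69  68  69  69  70  69  79 105 116 111]
 [105  84  71  69  68  68  69  71  70  69  69  69  72  90 113 113]
 [113  83  68  68  69  68  72 120  69  69  69  69  71  83 110 120]
 [102  83  70  68  68  68  72 135  45  69  68  69  70  81 107 113]
 [108  83  71  68  68  69  71  66  73  66  69  69  71  84 108 116]
 [113  94  74  69  69  67  69  68  69  69  69  69  71  87 110 113]
 [115 100  78  70  68  69  68  68  69  69  68  
[... 393 characters left out ...]
 144 104  56  23  25  22  24]
 [ 23  25  71 127 159 153 159 146 154 158 150  98  41  22  21  19]
 [ 19  24  89 147 156 150 119 109 113 140 157 126  73  29  22  24]
 [ 20  38  99 148 161 132  67  34  50 127 158 146  94  38  17  22]
 [ 23  38 108 152 146 118  40  18  17 120 151 149  98  37  25  24]
 [ 23  34 101 139 147 132  92  40  87 121 158 144  90  40  27  22]
 [ 18  25  68 127 151 144 138 116 140 147 155 126  70  29  24  25]
 [ 25  21  50  98 134 154 154 148 155 152 130  87  38  22  24  24]
 [ 21  23  27  54  94 127 141 149 137 127  91  43  25  22  22  22]
 [ 21  23  20  29  46  71  95  92  83  68  40  23  22  22  22  27]
 [ 16  23  20  22  22  26  26  23  26  29  25  22  22  22  24  24]]
```

View pics/w4.png

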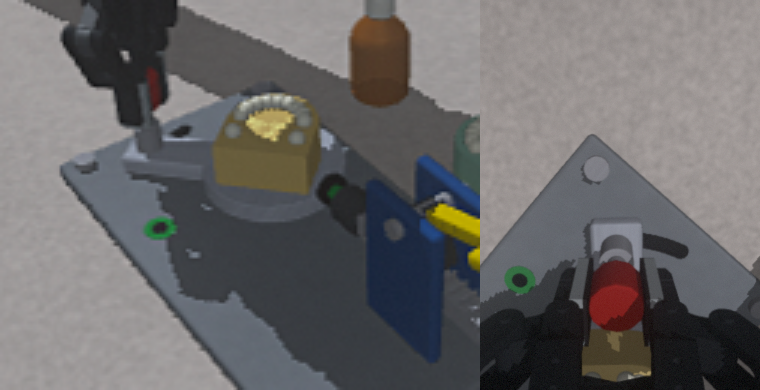

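The pin is lifted: the sleeve shows clear below the knob in the scene crop, with knob and fingers at about (150,85). The ring is at (157,228) in that crop, and at (519,280) in the wrist half. Next I compute the hole and the head axis.

```bash
python3 - <<'E'
from h import *
HSV["green"]=[((60,75,30),(80,255,255))]
V=dict(B=arm.get_image("wrist"),S=arm.get_image("scene"),T=arm.get_image("top"))
box=dict(B=(155,260,205,300),S=(190,235,215,256),T=(320,245,346,275))
P={}
for k,d in V.items():
    m=(blobs(d,"green",box[k])[1]>0).astype(np.uint8); c=np.vstack(cv2.findContours(m,0,1)[0]); e=cv2.fitEllipse(cv2.convexHull(c)); P[k]=e[0]; print(k,e,plane(d,e[0],12).round(1))
for a,b in("BS","BT","ST"): print(a+b,tri(ray(V[a],P[a]),ray(V[b],P[b])))
# axis from knob and hole, both 85 mm away
kn=np.array([451.6,3.0])
for ho in (plane(V["T"],P["T"],12)[:2],plane(V["S"],P["S"],12)[:2]):
    m=(kn+ho)/2;v=ho-kn;L=np.linalg.norm(v);n=np.array([-v[1],v[0]])/L
    ax=m+n*np.sqrt(85**2-L*L/4); print("hole",ho,"axis",ax,"q",-2*np.arcsin(L/170))
# axis independent: disc centre in top (grey light disc) via cast + paddle
h=cv2.cvtColor(V["T"]["image"],cv2.COLOR_RGB2HSV)
m=cv2.inRange(h,(22,150,60),(36,255,255)); m[:80]=0;m[200:]=0;m[:,:280]=0;m[:,340:]=0
m=cv2.morphologyEx(m,cv2.MORPH_OPEN,np.ones((15,15))); ys,xs=np.nonzero(m); r=cv2.minAreaRect(np.c_[xs,ys].astype(np.float32)); print(r); T=V["T"]; print("paddle",plane(T,r[0],120))
m=cv2.inRange(cv2.cvtColor(V["S"]["image"],cv2.COLOR_RGB2HSV),(22,150,60),(36,255,255));m[:,:308]=0;ys,xs=np.nonzero(m);c=(np.median(xs),np.median(ys));print(c,tri(ray(V["S"],c),ray(T,r[0])))
E
```

```text
B ((179.3998565673828, 279.7261047363281), (26.824722290039062, 31.309621810913086), 111.57195281982422) [509.1 -34.7  12. ]
S ((202.8983612060547, 245.59100341796875), (7.164851665496826, 10.395027160644531), 77.38611602783203) [507.2 -37.   12. ]
T ((332.8699645996094, 258.7116394042969), (10.100920677185059, 10.852972984313965), 155.06983947753906) [508.2 -34.9  12. ]
BS (array([507.96503109, -35.9324254 ,  12.698275  ]), np.float64(2.7466164065963543))
BT (array([508.32506231, -34.68711891,  13.16652829]), np.float64(0.009260642962702237))
ST (array([507.42064319, -35.83157689,  11.33293892]), np.float64(2.24070964973822))
hole [508.22054304 -34.86744362] axis [523.20469124  48.80139947] q -0.824526694611123
hole [507.16711637 -36.96305375] axis [524.81221908  46.18530973] q -0.8287524489228424
((312.5, 111.0), (30.0, 23.0), 90.0)
paddle [753.24967804   7.16425597 120.        ]
(np.float64(326.0), np.float64(255.0)) (array([753.88204512,   5.98238689, 114.94915803]), np.float64(1.990959850943055))
```

```bash
python3 -m pendant '[[-0.0001,-0.0058,0,0,0,-3.95,0.015],[-0.0002,-0.0058,0,0,0,-3.95,0.015],[-0.0002,-0.0058,0,0,0,-3.95,0.015],[-0.0002,-0.0058,0,0,0,-3.95,0.015],[-0.0002,-0.0058,0,0,0,-3.95,0.015],[-0.0002,-0.0058,0,0,0,-3.95,0.015],[0,0,0,0,0,0,0.015]]'
python3 - <<'E'
from h import *
A=np.array([523.4,48.3]);p=arm.read_state()["position"][:2]-A;a=np.degrees(np.arctan2(p[1],p[0]))%360
print("radius",np.hypot(*p),"angle",a,"to go",259.7-a)
delta((508.2,-35.2,78.3),169.7)
E
```

```text
clock: 5.2
position: [475.9, -22.0, 78.3]
ee_rot: [-0.461, 0.888, -0.0, 0.001]
contact_force: [4.6, 3.8, -5.6]
gripper_width: 22.0
grasp_force: 59.0
radius 84.8120870175624 angle 235.96848929017736 to go 23.73151070982263
t 5.2 pos [475.9 -22.   78.3] yaw 144.9 zt [ 0.003  0.001 -1.   ] F [ 4.6  3.8 -5.6] w 22.0 g 59.0
shift [ -7.8 -34.    0.1] turn z -24.8
```

```bash
python3 -m pendant '[[-0.0003,-0.0058,0,0,0,-3.95,0.015],[-0.0003,-0.0058,0,0,0,-3.95,0.015],[-0.0003,-0.0058,0,0,0,-3.95,0.015],[-0.0003,-0.0058,0,0,0,-3.95,0.015],[-0.0003,-0.0058,0,0,0,-3.95,0.015],[-0.0003,-0.0058,0,0,0,-3.95,0.015],[0,0,0,0,0,0,0.015],[0,0,0,0,0,0,0.015]]'
python3 - <<'E'
from h import *
A=np.array([523.4,48.3]);p=arm.read_state()["position"][:2]-A;a=np.degrees(np.arctan2(p[1],p[0]))%360
print("radius",np.hypot(*p),"angle",a,"to go",259.7-a)
delta((508.2,-35.2,78.3),169.7)
E
```

```text
clock: 6.0
position: [507.4, -34.7, 78.1]
ee_rot: [-0.632, 0.775, -0.0, 0.001]
contact_force: [4.6, 4.8, -5.0]
gripper_width: 22.3
grasp_force: 59.0
radius 84.56282708886091 angle 259.0950424988718 to go 0.6049575011281831
t 6.0 pos [507.4 -34.7  78.1] yaw 168.5 zt [ 0.002  0.002 -1.   ] F [ 4.6  4.8 -5. ] w 22.3 g 59.0
shift [ 0.3 -0.9 -0.2] turn z -1.2
```

```bash
python3 -m pendant '[[0,-0.0009,0,0,0,-1,0.015],[0,0,0.002,0,0,0,0.015],[0,0,0.002,0,0,0,0.015],[0,0,0.001,0,0,0,0.015],[0,0,0.001,0,0,0,0.015],[0,0,0.001,0,0,0,0.015],[0,0,0,0,0,0,0.015]]'
```

```text
clock: 6.7
position: [508.6, -34.9, 71.3]
ee_rot: [-0.639, 0.769, -0.0, 0.002]
contact_force: [4.0, 3.9, -4.5]
gripper_width: 22.4
grasp_force: 59.1
```

The lift is now about 6 mm with the spring still pulling, so the pin is entering the hole. I lower it fully and release.

```bash
python3 -m pendant '[[0,0,0.002,0,0,0,0.015],[0,0,0.002,0,0,0,0.015],[0,0,0.0015,0,0,0,0.015],[0,0,0,0,0,0,0.015],[0,0,0,0,0,0,0.045],[0,0,0,0,0,0,0.045],[0,0,0,0,0,0,0.045],[0,0,0,0,0,0,0.045]]'
python3 - <<'E'
from h import *
delta((508.2,-35.2,66),169.7)
V=dict(S=arm.get_image("scene"),T=arm.get_image("top"));P={}
for k,b in(("S",(180,190,230,250)),("T",(310,235,350,285))):
    m=blobs(V[k],"red",b)[1];ys,xs=np.nonzero(m);print(k,len(xs),xs.min(),xs.max(),ys.min(),ys.max())
cv2.imwrite("pics/s5.png",cv2.resize(V["S"]["image"][180:300,170:360],None,fx=4,fy=4)[:,:,::-1])
E
```

```text
clock: 7.5
position: [506.8, -36.2, 65.7]
ee_rot: [-0.639, 0.769, 0.0, -0.001]
contact_force: [-0.1, 0.7, 0.9]
gripper_width: 45.2
grasp_force: 0.0
t 7.5 pos [506.8 -36.2  65.7] yaw 169.5 zt [-0.001 -0.    -1.   ] F [-0.1  0.7  0.9] w 45.2 g 0.0
shift [-1.2 -1.2 -0.3] turn z -0.2
S 28 194 198 222 234Traceback (most recent call last):
  File "<stdin>", line 5, in <module>
    return umr_minimum(a, axis, None, out, keepdims, initial, where)
ValueError: zero-size array to reduction operation minimum which has no identity
```

```bash
python3 -m pendant '[[0,0,-0.02,0,0,0,0.05],[0,0,-0.04,0,0,0,0.05],[0,0,-0.045,0,0,0,0.05],[0.03,0,-0.035,0,0,0,0.02],[0.04,0,0,0,0,0,0],[0,0,0,0,0,0,0]]'
python3 - <<'E'
from h import *
V=dict(S=arm.get_image("scene"),T=arm.get_image("top"),W=arm.get_image("wrist"));P={}
for k,b in(("S",(180,190,230,250)),("T",(310,235,350,285)),("W",None)):
    m=blobs(V[k],"red",b)[1];ys,xs=np.nonzero(m);
    if len(xs)==0: continue
    P[k]=((xs.min()+xs.max())/2,(ys.min()+ys.max())/2);print(k,len(xs),P[k],plane(V[k],P[k],59))
ks=list(P)
for i in range(len(ks)):
    for j in range(i): print(ks[j],ks[i],tri(ray(V[ks[j]],P[ks[j]]),ray(V[ks[i]],P[ks[i]])))
delta(None)
cv2.imwrite("pics/s5.png",np.hstack([cv2.resize(V["S"]["image"][180:300,180:320],None,fx=3.3,fy=3.3),cv2.resize(V["W"]["image"],(330,396))])[:,:,::-1])
E
```

```text
clock: 8.2
position: [493.8, -107.3, 207.1]
ee_rot: [-0.638, 0.77, -0.001, 0.001]
contact_force: [-0.3, 0.4, -0.8]
gripper_width: 6.7
grasp_force: 0.0
S 24 (np.float64(200.0), np.float64(226.5)) [508.67215285 -37.62486616  59.        ]
T 116 (np.float64(337.5), np.float64(261.0)) [508.32722264 -35.68955254  59.        ]
S T (array([507.80259286, -36.36964773,  57.73127057]), np.float64(1.2232779411594443))
t 8.35 pos [ 494.2 -104.8  205.4] yaw 169.5 zt [-0.001  0.    -1.   ] F [-0.2 -0.3  0.2] w 0.0 g 0.0
```

View pics/s5.png

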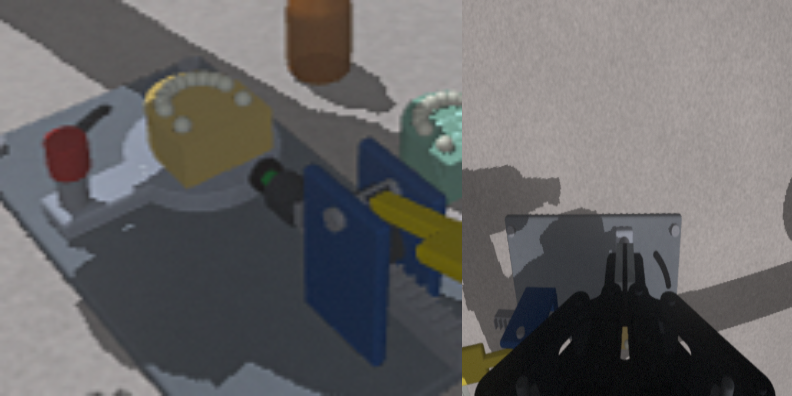

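The plunger is over the ring. Knob height triangulates the same as when home at the start (57.7 mm), so it is seated, and the heel faces the pad. I move over the paddle.

```bash
python3 -m pendant '[[-0.0261,-0.0394,0,0,0,0,0],[-0.0261,-0.0394,0,0,0,0,0],[-0.0261,-0.0394,0,0,0,0,0],[-0.0261,-0.0394,0,0,0,0,0],[-0.0261,-0.0394,0,0,0,0,0],[-0.0261,-0.0394,0,0,0,0,0],[0,0,0.03,0,0,0,0],[0,0,0.02,0,0,0,0],[0,0,0,0,0,0,0]]'
cat > pad.py <<'E'
from h import *
import sys
S=arm.get_image("scene");T=arm.get_image("top");W=arm.get_image("wrist")
cv2.imwrite(sys.argv[1],np.hstack([cv2.resize(S["image"][190:290,220:370],None,fx=3,fy=3),cv2.resize(T["image"][90:280,260:345],None,fx=2,fy=2)[:300],cv2.resize(W["image"],(170,300))])[:,:,::-1])
A=np.array([523.4,48.3]);xf=np.array([-.984,.178])
# green stem ahead of the jaw, seen on both cameras, along the bar
HSV["green"]=[((50,90,15),(80,255,255))]
for d,b in((S,(250,215,285,250)),(T,(280,190,310,235))):
    m=blobs(d,"green",b)[1];ys,xs=np.nonzero(m)
    if len(xs): print("stem",len(xs),xs.min(),xs.max(),ys.min(),ys.max(),"xf",round(90+(plane(d,(xs.mean(),ys.mean()),46)[:2]-A)@xf,1))
delta((755,6,150),169.7)
E
python3 pad.py pics/p6.png
```

```text
clock: 9.25
position: [753.5, 7.8, 149.5]
ee_rot: [-0.64, 0.768, 0.003, -0.004]
contact_force: [-1.7, 0.6, -0.6]
gripper_width: -0.0
grasp_force: 0.0
stem 11 259 263 232 235 xf 21.5
stem 28 293 297 208 213 xf 14.4
t 9.4 pos [756.1   6.8 156.6] yaw 169.6 zt [ 0.001 -0.001 -1.   ] F [ 0.8 -0.2  0.6] w 0.0 g 0.0
shift [1.  1.  6.6] turn z -0.1
```

View pics/p6.png

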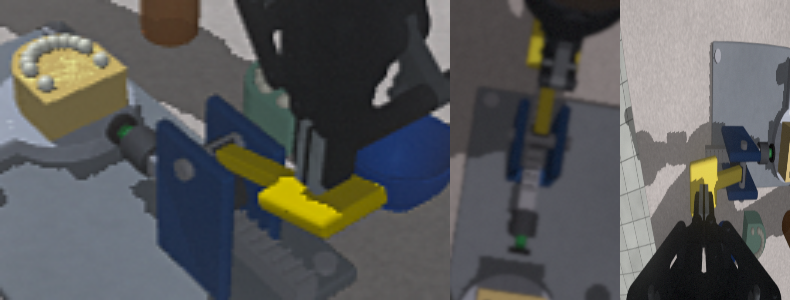

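Fingertips stand over the paddle (around (315,185) in the scene crop), with the jaw pad well short of the cast. The first stroke goes to just above the lever's lower stop.

```bash
python3 -m pendant '[[0.001,0.001,0.005,0,0,0,0],[0,0,0.005,0,0,0,0],[0,0,0.005,0,0,0,0],[0,0,0.005,0,0,0,0],[0,0,0.005,0,0,0,0],[0,0,0.005,0,0,0,0],[0,0,0.005,0,0,0,0],[0,0,0.005,0,0,0,0],[0,0,0.005,0,0,0,0],[0,0,0.005,0,0,0,0],[0,0,0,0,0,0,0],[0,0,0,0,0,0,0]]'; python3 pad.py pics/p7.png
```

```text
clock: 10.6
position: [756.6, 5.0, 107.7]
ee_rot: [-0.64, 0.769, -0.002, 0.002]
contact_force: [3.8, -1.2, 5.5]
gripper_width: -0.2
grasp_force: 2.6
stem 13 255 259 228 232 xf 33.8
stem 28 292 296 215 220 xf 26.9
t 10.75 pos [756.5   5.1 107.4] yaw 169.5 zt [ 0.006 -0.    -1.   ] F [ 4.6 -1.7  4.8] w 0.0 g 3.2
shift [ -0.7   1.4 -42.6] turn z -0.2
```

The stem moved 12.4 mm along the bar, as expected. Second stroke.

```bash
python3 -m pendant '[[0,0,-0.015,0,0,0,0],[0,0,-0.015,0,0,0,0],[0,0,-0.015,0,0,0,0],[0,0,0,0,0,0,0],[0,0,0,0,0,0,0],[0,0,0.007,0,0,0,0],[0,0,0.007,0,0,0,0],[0,0,0.007,0,0,0,0],[0,0,0.006,0,0,0,0],[0,0,0.006,0,0,0,0],[0,0,0.006,0,0,0,0],[0,0,0.006,0,0,0,0]]'; python3 -m pendant '[[0,0,0,0,0,0,0],[0,0,0,0,0,0,0]]' ; python3 pad.py pics/p8.png
```

```text
clock: 11.95
position: [754.9, 5.3, 107.0]
ee_rot: [-0.64, 0.769, -0.001, 0.0]
contact_force: [-2.8, 1.5, 17.0]
gripper_width: 0.0
grasp_force: 10.4
clock: 12.15
position: [754.8, 5.4, 107.2]
ee_rot: [-0.64, 0.769, -0.001, 0.0]
contact_force: [-0.6, 0.1, 8.2]
gripper_width: 0.2
grasp_force: 4.0
stem 10 252 256 226 229 xf 43.1
stem 36 291 296 220 226 xf 36.6
t 12.3 pos [754.9   5.3 107.2] yaw 169.5 zt [ 0.001 -0.001 -1.   ] F [-0.4 -0.5  7.4] w 0.1 g 3.9
shift [ -0.7  -0.1 -42.8] turn z -0.2
```

View pics/p8.png

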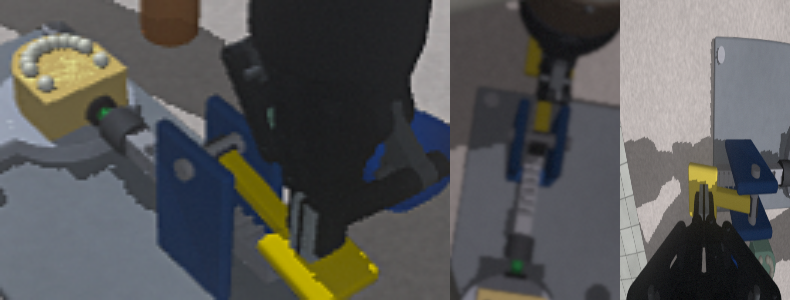

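The stem moved another ~10 mm and the pad is now close to the cast, at about (97,110) in the scene crop. I measure the gap with a colour profile along the bar.

```bash
cat > prof.py <<'E'
from h import *
A=np.array([523.4,48.3]);xf=np.array([-.984,.178])
def proj(d,p):
    Rm=R.from_quat(d["rotation"]).inv(); K=np.array([[d["fx"],0,d["cx"]],[0,d["fy"],d["cy"]],[0,0,1]])
    return cv2.projectPoints(np.array(p,float)-d["xyz"],Rm.as_rotvec(),np.zeros(3),K,np.array([d["k1"],0,0,0.]))[0][:,0]
def prof(n,z=46,x=np.arange(14,74,2),yo=0):
    d=arm.get_image(n); yf=np.array([-xf[1],xf[0]])*1.0
    P=[np.r_[A+(a-90)*xf+yo*yf,z] for a in x]
    uv=proj(d,P); im=cv2.cvtColor(d["image"],cv2.COLOR_RGB2HSV).astype(np.float32)
    v=[cv2.getRectSubPix(d["image"].astype(np.uint8),(1,1),tuple(map(float,u)))[0,0] for u in uv]
    print(n,z); print(" ".join(f"{a}:{'/'.join(map(str,c))}" for a,c in zip(x,v)))
E
python3 - <<'E'
from prof import *
d=arm.get_image("top"); print(proj(d,[np.r_[A+(40-90)*xf,46],np.r_[A+(60-90)*xf,46]]))
prof("top",46); prof("top",52); prof("scene",46);prof("scene",52)
E
```

```text
[[292.69155564 224.73250526]
 [290.9424698  235.99844463]]
top 46
14:49/48/52 16:48/47/52 18:49/49/53 20:48/48/52 22:49/49/53 24:49/49/53 26:50/50/53 28:50/50/53 30:45/57/51 32:35/77/47 34:31/90/48 36:31/91/48 38:29/82/44 40:25/63/36 42:22/44/27 44:26/28/24 46:37/36/39 48:57/58/62 50:68/69/74 52:71/71/77 54:71/71/76 56:71/70/76 58:72/70/74 60:98/88/69 62:142/122/83 64:153/132/88 66:153/132/88 68:153/132/89 70:154/132/89 72:155/133/90
top 52
14:49/48/53 16:51/49/54 18:50/49/53 20:49/49/53 22:48/48/52 24:47/48/53 26:48/49/54 28:48/49/52 30:45/57/50 32:35/76/47 34:31/90/48 36:30/91/48 38:27/83/43 40:25/64/36 42:23/45/27 44:25/30/28 46:36/36/39 48:59/58/63 50:69/68/75 52:70/70/76 54:71/71/77 56:72/72/77 58:73/72/74 60:103/90/72 62:144/124/85 64:152/131/88 66:153/132/88 68:153/132/88 70:153/132/89 72:153/132/89
scene 46
14:132/135/145 16:76/77/83 18:42/43/45 20:53/56/60 22:68/71/78 24:71/74/80 26:70/73/79 28:70/73/79 30:69/71/78 32:68/70/76 34:67/69/75 36:67/68/75 38:68/67/75 40:66/76/76 42:56/113/76 44:40/112/61 46:37/106/55 48:37/54/41 50:38/32/36 52:39/38/40 54:42/42/43 56:54/51/45 58:88/79/56 60:107/96/62 62:107/95/62 64:105/94/62 66:102/92/61 68:102/92/60 70:123/110/70 72:156/139/86
scene 52
14:43/43/47 16:58/61/65 18:66/69/74 20:66/69/74 22:66/69/74 24:68/69/75 26:69/70/76 28:68/70/76 30:68/71/77 32:68/70/77 34:68/70/76 36:64/77/75 38:43/63/51 40:36/40/36 42:37/38/37 44:37/33/36 46:38/37/39 48:42/42/43 50:55/53/47 52:84/77/56 54:104/93/62 56:107/95/62 58:104/93/61 60:102/92/60 62:102/91/60 64:132/117/74 66:176/155/94 68:193/170/103 70:192/170/103 72:195/176/107
```

In the top view the stem spans 30–42, the pad front is at 46.5 and the heel at 60.5, so the bar is at about 47 mm and needs roughly 19 mm more. One stroke gives 20 mm at most, so it is safe. This time I let the lever come up fully first.

```bash
python3 -m pendant '[[0,0,-0.015,0,0,0,0],[0,0,-0.015,0,0,0,0],[0,0,-0.02,0,0,0,0],[0,0,0,0,0,0,0],[0,0,0,0,0,0,0],[0,0,0,0,0,0,0],[0,0,0,0,0,0,0],[0,0,0.006,0,0,0,0],[0,0,0.006,0,0,0,0]]'; python3 -m pendant '[[0,0,0.005,0,0,0,0],[0,0,0.005,0,0,0,0],[0,0,0.005,0,0,0,0],[0,0,0.005,0,0,0,0],[0,0,0,0,0,0,0],[0,0,0,0,0,0,0]]';  python3 - <<'E'
from prof import *
prof("top",46);delta((754.9,5.5,107))
E
```

```text
clock: 13.45
position: [755.4, 5.3, 144.1]
ee_rot: [-0.64, 0.769, -0.001, 0.001]
contact_force: [1.5, -1.0, 5.8]
gripper_width: 0.1
grasp_force: 2.4
clock: 14.05
position: [756.4, 5.2, 125.4]
ee_rot: [-0.64, 0.769, -0.002, 0.002]
contact_force: [3.4, -0.3, 5.2]
gripper_width: -0.2
grasp_force: 2.4
top 46
14:105/103/109 16:82/80/85 18:62/61/66 20:51/50/54 22:50/48/53 24:49/49/53 26:50/49/53 28:51/49/53 30:50/48/52 32:49/48/52 34:48/49/53 36:49/49/53 38:47/50/52 40:42/65/50 42:34/85/49 44:31/92/49 46:33/91/50 48:30/81/44 50:25/58/34 52:25/39/27 54:29/31/29 56:44/44/46 58:65/63/65 60:99/88/70 62:143/123/84 64:152/131/88 66:153/132/88 68:153/132/89 70:154/132/89 72:152/131/88
t 14.1 pos [756.3   5.3 125.3] yaw 169.5 zt [ 0.005 -0.    -1.   ] F [ 2.8 -1.   5. ] w -0.2 g 2.4
shift [ 0.1  1.5 18.3] turn z None
```

The bar is at about 56 mm with 18 mm of paddle travel left, so I continue slowly.

```bash
python3 -m pendant '[[0,0,0.003,0,0,0,0],[0,0,0.003,0,0,0,0],[0,0,0.003,0,0,0,0],[0,0,0.003,0,0,0,0],[0,0,0.003,0,0,0,0],[0,0,0,0,0,0,0],[0,0,0,0,0,0,0]]';  python3 - <<'E'
from prof import *
prof("top",46,np.arange(36,66,1));delta((754.9,5.5,105.5))
E
```

```text
clock: 14.8
position: [756.4, 5.3, 111.4]
ee_rot: [-0.64, 0.769, -0.002, 0.002]
contact_force: [2.7, 0.0, 7.0]
gripper_width: -0.4
grasp_force: 4.0
top 46
36:49/49/53 37:50/50/53 38:49/49/52 39:49/48/52 40:49/49/53 41:49/48/52 42:49/48/52 43:49/48/52 44:49/48/52 45:47/54/51 46:45/61/49 47:37/72/48 48:33/82/48 49:33/89/49 50:32/90/48 51:31/87/47 52:28/76/41 53:24/65/35 54:24/56/31 55:23/47/29 56:23/37/28 57:27/33/28 58:34/33/31 59:57/51/41 60:85/74/52 61:115/100/67 62:140/121/81 63:148/128/86 64:153/132/89 65:153/133/90
t 14.85 pos [756.4   5.3 111.4] yaw 169.6 zt [ 0.006 -0.    -1.   ] F [ 2.8 -0.7  8.5] w 0.0 g 4.1
shift [0.1 1.6 5.8] turn z None
```

```bash
python3 -m pendant '[[0,0,0.002,0,0,0,0],[0,0,0.002,0,0,0,0],[0,0,0.0015,0,0,0,0],[0,0,0,0,0,0,0],[0,0,0,0,0,0,0]]';  python3 - <<'E'
from prof import *
prof("top",46,np.arange(40,66,1));prof("scene",46,np.arange(44,66,1));delta((754.9,5.5,105.5))
S=arm.get_image("scene");T=arm.get_image("top")
cv2.imwrite("pics/p9.png",np.hstack([cv2.resize(S["image"][200:260,190:290],None,fx=5,fy=5,interpolation=2),cv2.resize(T["image"][205:265,265:320],None,fx=5,fy=5,interpolation=2)])[:,:,::-1])
E
```

```text
clock: 15.35
position: [756.1, 5.3, 107.0]
ee_rot: [-0.64, 0.768, -0.002, 0.002]
contact_force: [-0.1, 1.0, 10.8]
gripper_width: 0.2
grasp_force: 5.7
top 46
40:49/49/53 41:49/49/54 42:50/49/54 43:50/48/53 44:49/47/52 45:49/49/52 46:49/51/52 47:47/55/51 48:43/63/50 49:37/76/49 50:33/82/47 51:29/84/45 52:26/75/40 53:23/64/34 54:24/57/33 55:26/50/31 56:26/40/29 57:29/34/28 58:34/31/28 59:57/50/39 60:86/74/53 61:115/100/68 62:140/121/80 63:148/127/85 64:153/131/88 65:153/132/89
scene 46
44:70/73/78 45:70/72/79 46:71/71/79 47:70/71/78 48:69/71/77 49:68/71/76 50:68/71/76 51:68/71/76 52:68/71/76 53:69/72/77 54:69/72/77 55:70/72/77 56:70/72/77 57:70/72/77 58:65/71/72 59:57/71/64 60:48/69/55 61:41/61/45 62:39/50/40 63:38/42/37 64:38/38/37 65:38/37/39
t 15.45 pos [756.1   5.3 107. ] yaw 169.6 zt [ 0.005 -0.001 -1.   ] F [ 0.1 -0.2 11.7] w 0.1 g 5.8
shift [0.  1.2 1.5] turn z None
```

View pics/p9.png

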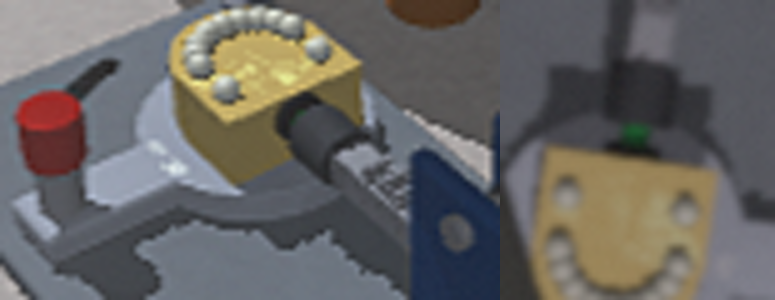

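The plunger is down and the stem is shortened, with the pad on the heel (stem at (635,135)). Compression is about 4.5 mm, so I press the last bit.

```bash
python3 -m pendant '[[0,0,0.001,0,0,0,0],[0,0,0.0015,0,0,0,0],[0,0,0,0,0,0,0],[0,0,0,0,0,0,0],[0,0,0,0,0,0,0]]';  python3 - <<'E'
from prof import *
prof("top",46,np.arange(46,62,1));delta((754.9,5.5,105.5))
E
```

```text
clock: 16.05
position: [756.1, 5.3, 106.7]
ee_rot: [-0.64, 0.768, -0.002, 0.002]
contact_force: [-2.7, 0.1, 18.2]
gripper_width: -0.0
grasp_force: 8.5
top 46
46:48/49/52 47:47/56/53 48:44/65/53 49:37/76/49 50:33/82/47 51:31/85/46 52:27/75/41 53:24/64/35 54:23/56/32 55:24/48/30 56:25/39/28 57:28/34/28 58:33/33/28 59:56/51/38 60:85/74/51 61:115/100/68
t 16.1 pos [756.2   5.3 106.7] yaw 169.6 zt [ 0.006 -0.001 -1.   ] F [-2.1 -0.9 17. ] w -0.1 g 8.5
shift [0.1 1.3 1.2] turn z None
```

The lever is at its bottom stop (force jumped with no travel) and compression is about 4.5 mm. That is a bit short of half-way, so I let up and take a fresh partial stroke with range to spare, in small steps.

```bash
python3 -m pendant '[[0,0,-0.015,0,0,0,0],[0,0,-0.015,0,0,0,0],[0,0,-0.02,0,0,0,0],[0,0,0,0,0,0,0],[0,0,0,0,0,0,0],[0,0,0,0,0,0,0],[0,0,0,0,0,0,0],[0,0,0.006,0,0,0,0],[0,0,0.004,0,0,0,0],[0,0,0.002,0,0,0,0],[0,0,0,0,0,0,0]]'; cat > c.py <<'E'
from prof import *
d=arm.get_image("top");x=np.arange(38,60,.5)
uv=proj(d,[np.r_[A+(a-90)*xf,46] for a in x]).astype(np.float32)
g=cv2.remap(d["image"],uv[:,:1],uv[:,1:],cv2.INTER_LINEAR)[:,0,1].astype(float)
i=np.nonzero(g>65)[0]
L=np.interp(65,g[i[0]-1:i[0]+1],x[i[0]-1:i[0]+1]);E=x[i[-1]]+.5*(g[i[-1]]-65)/(g[i[-1]]-g[i[-1]+1])
print("left",L.round(2),"right",E.round(2),"c by left",(L-43.6).round(2),"by length",(9.3-E+L).round(2)); delta((756,5.3,110))
E
python3 c.py
```

```text
clock: 17.2
position: [754.6, 5.4, 138.5]
ee_rot: [-0.64, 0.769, -0.0, -0.0]
contact_force: [1.6, -0.1, 2.1]
gripper_width: -0.3
grasp_force: 1.0
left 44.75 right 53.0 c by left 1.15 by length 1.05
t 17.25 pos [754.5   5.4 138.7] yaw 169.5 zt [ 0. -0. -1.] F [ 0.5 -0.6  1.8] w 0.2 g 1.0
shift [-0.2 -1.5 28.7] turn z None
```

```bash
python3 -m pendant '[[0,0,0.004,0,0,0,0],[0,0,0.004,0,0,0,0],[0,0,0.003,0,0,0,0],[0,0,0.003,0,0,0,0],[0,0,0,0,0,0,0],[0,0,0,0,0,0,0]]'; python3 c.py
```

```text
clock: 17.85
position: [756.5, 5.0, 127.8]
ee_rot: [-0.64, 0.769, -0.002, 0.002]
contact_force: [1.6, -1.4, 6.8]
gripper_width: 0.1
grasp_force: 3.8
left 47.5 right 52.9 c by left 3.9 by length 3.9
t 17.9 pos [756.5   5.  127.7] yaw 169.6 zt [ 0.007 -0.001 -1.   ] F [ 2.2 -1.2  7.7] w 0.4 g 3.8
shift [-0.2  0.6 17.7] turn z None
```

```bash
python3 -m pendant '[[0,0,0.0015,0,0,0,0],[0,0,0.0015,0,0,0,0],[0,0,0.0015,0,0,0,0],[0,0,0,0,0,0,0],[0,0,0,0,0,0,0],[0,0,0,0,0,0,0]]'; python3 c.py
```

```text
clock: 18.5
position: [756.9, 5.0, 124.3]
ee_rot: [-0.64, 0.768, -0.003, 0.003]
contact_force: [1.9, -2.1, 10.8]
gripper_width: -0.1
grasp_force: 5.1
left 48.7 right 52.88 c by left 5.1 by length 5.12
t 18.55 pos [756.9   5.  124.3] yaw 169.6 zt [ 0.008 -0.001 -1.   ] F [ 0.9 -0.7 10.5] w -0.4 g 5.1
shift [-0.1  1.1 14.3] turn z None
```

```bash
python3 -m pendant '[[0,0,0.001,0,0,0,0],[0,0,0.001,0,0,0,0],[0,0,0,0,0,0,0],[0,0,0,0,0,0,0],[0,0,0,0,0,0,0],[0,0,0,0,0,0,0]]'; python3 c.py
```

```text
clock: 19.15
position: [757.0, 4.9, 122.9]
ee_rot: [-0.64, 0.768, -0.003, 0.003]
contact_force: [0.1, -1.4, 11.9]
gripper_width: -0.4
grasp_force: 5.8
left 49.38 right 52.88 c by left 5.77 by length 5.8
t 19.2 pos [757.    5.  122.9] yaw 169.6 zt [ 0.008 -0.001 -1.   ] F [ 0.9 -1.2 11.8] w 0.3 g 5.9
shift [-0.1  1.1 12.9] turn z None
```

Compression is about 5.8 mm, the lever force of 11.8 N matches 15 N of clamping, and it is steady. I hand it in.

```bash
python3 -c "
from bench import arm
print(arm.job_done())"
```

```text
the job is handed in; nothing more can be done
None
```

The job is handed in: the plunger is home in the green-ringed hole, and the robot is holding the lever down with the pad pushed back about 5.8 mm of 12 (about 15 N); I let up once near 4.5 mm, when the lever reached its lower stop, and took a fresh stroke.

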